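# Lever open a storage tin with a palette knife

## Task

The lid of the white tin has no knob: pick up the flat palette knife, slip its blade into the slot at the tin's front and lever the lid up until it stands open, about upright, touching the lid only with the knife and never with the gripper. Then lay the knife flat across the middle of the side plate without dropping it, and leave the lid open. Leave everything else where it stands, the plate too.

Things in the scene. Friction and masses are not known exactly. Their poses are not given: they have to be found in the camera images.
- knife: the flat lifter (a palette knife): a stiff one-piece tool 190 mm long, 0.12 kg, lying flat on its underside; origin on its underside below the balance point, x toward the blade tip, z up. Wooden handle from x = -65 to +25 mm, 22 mm wide, 24 mm high; steel blade from x = 25 to 125 mm, 26 mm wide, 3 mm thick, flush with the underside, tip rounded in plan
- knife_grip (a point): centre of the handle's section at the balance point, 12 mm above the underside, 125 mm behind the blade tip; axes as the knife
- knife_tip (a point): very tip of the blade, half-way through its thickness (1.5 mm above the underside); axes as the knife
- knife_mid (a point): middle of the knife's length, on its underside, 30 mm ahead of the balance point toward the tip; axes as the knife
- tin: the white storage tin with a pale wooden lid, standing fast on the worktop: 110 mm deep (x), 120 mm wide (y), 80 mm high without the lid, walls 5 mm; a flat packet lies inside, its top 41 mm above the worktop. Origin under its centre, x from front to back (the front faces roughly toward the robot), z up
- tin_slot (a point): middle of the slot in the tin's front, on the outer face: the slot is a gap 76 mm wide and 10 mm high (5 mm above and below this point), between the lid's underside and the top of the lowered front wall, 5 mm deep and open to the hollow inside; axes as the tin
- tin_hinge (a point): middle of the lid's hinge line, at the top of the tin's back wall, level with the lid's underside and 110 mm behind the slot; the line runs along the tin's y; axes as the tin
- tin_lid (a joint): angle of the lid, rad: 0 shut (flat), growing as the front edge rises; 1.57 upright, stop at 1.75. The hinge is stiff: the lid stays wherever it is left, and its front edge takes about 1.5 to 2 N to raise
- lid_edge (a point): middle of the front edge of the lid's underside, moving with it; the lid is a plain wooden board without a knob, 111 x 122 mm and 9 mm thick, its front edge flush with the tin's front; its own -x runs from the hinge to this edge, z out of its top
- plate: white side plate, 170 mm across, 17 mm high at the rim, hollow 9 mm above the worktop; loose, 0.26 kg; origin under its centre
- glass: bystander: upside-down clear drinking glass, 81 mm across, 91 mm high; origin under its centre
- mill: bystander: dark wooden pepper mill, 58 mm across, 150 mm high; origin under its centre
- carton: bystander: dark squarish tea carton, 71 x 73 x 77 mm; origin under its centre
- pill_jar: bystander: white jar with a pale ribbed cap, 54 mm across, 96 mm high; origin under its centre
- flat_box: bystander: flat packet, 92 x 55 x 40 mm; origin under its centre
- teaspoon: bystander: metal teaspoon lying flat, 137 mm long; origin under its centre

How it is judged:
By the outcome, as a careful person would: the job done as asked, in the order asked, and still so for the second after the job is handed in, with the robot touching nothing.
It also fails if it takes over 54 s, if anything falls off the work surface, if the arm or the gripper's body presses on something with over 40 N, if the wrist force passes 120 N, or if a joint passes its speed limit or range.

## Robot

A 7-joint arm with a two-finger parallel gripper is mounted at the origin on a cart in front of the work surface, level with it; the furniture and walls round the work are solid. World frame = base frame: x ahead of the robot, y to its left, z up, the work surface at z = 0. Lengths are in m, angles in rad, forces in N, time in s.
With the tool pointing down it reaches from about 0.425 to 0.875 m from the base axis. Payload 4.7 kg.
Tool frame: the origin (TCP) lies on the centre line of the jaws, within the pads' length; the fingertips stand ahead of it and the grasp point (between the pads) lies 2 mm behind it (nose_length is the z of the fingertips in the tool frame, in m); z points along the fingers, y is the line along which they close (so a half turn about z gives the same grasp; the last joint's range is limited). The gripper opens to 87 mm and grips with 3 to 60 N. Pads are 19 mm wide; open, the fingers measure 117 mm over their backs; the gripper's body (75 mm by 190 mm) begins 51 mm behind the grasp point.
Start: joints at [-1.249, 0.321, -0.07, 1.45, 0.023, 1.371, -0.057], TCP at [0.197, 0.619, 0.24] pointing down, gripper open.
Joint ranges: [-2.86, 2.86], [-0.3, 2.09], [-1.38, 1.24], [0.06, 2.45], [-1.56, 4.7], [0.09, 2.05], [-2.69, 2.69]. Speed limits (rad/s): [2.57, 2.57, 3.14, 3.14, 3.14, 3.14, 3.14].

## Interface

Orientations are given as a rotation vector (axis times angle).
In Python, from bench import * gives the robot as it stands.
- The arm moves only by the tool send_rows, never from a script. Its arguments are lists of equal length, an entry for each row: "xyz": the shift along the tool's x, y, z in mm, a list of three; "dr": the turn, a rotation vector about the tool's x, y, z in rad, a list of three. A call has exactly 10 rows; each row is the pose to reach, as a shift and turn from the pose commanded when the call began, along the tool's axes at that moment; what a row does not reach only later rows make up. A row lasts 1/12 s, in which the tool goes at most 41.7 mm and 7.16 degrees, less where a joint would pass 70% of its speed; a pose out of reach is approached as far as the arm can. A call with a gripper value outside its range is refused whole. "jaw" is the finger opening in mm, from 0 to 87, set as the call begins (left out, the last holds). The fingers move at their own pace and stop on an object; "grip_force" is the grip in N (left out, the last holds). Time passes only in rows, so rows that repeat a pose let the fingers close, or fill a call up. It gives the time, the measured TCP pose, the force, the opening and the grip force at its end, in the units of the state.
- get_state(): the state, without advancing time (a new reading comes with each control period).
- get_image(name): name is "scene" or "side" or "wrist"; returns the picture (480x640x3 uint8, red, green, blue); there is no depth.
- calibration(name): a dict with "vfov" (degrees; the focal length in pixels is half the picture's height over the tangent of half this angle, whatever the lens; pixels are square), "cx", "cy" (the principal point, pixels), "rvec" (rotation vector, rad) and "tvec" (3), from world to camera coordinates, as OpenCV has them; the wrist camera has in their place "hand_eye" (4x4, takes a point from camera to tool coordinates, whose origin is the TCP and whose axes are the flange's). Camera axes: x right, y down, z forward; pixel columns grow to the right and rows downward; lengths in m; the calibration is good to about 2 mm. A picture is of the moment at which its call begins: read the wrist's pose just before it. calibration takes no time and is no camera call.
- close_job(): hands the job in; it is judged then, once.
The state is a dict: "time": time; "joint_positions": joint angles; "qd": joint speeds; "joint_torque": joint torques, N m; "position": TCP position; "tool_rot": TCP orientation; "ft_force": force on the tool from outside, world axes, zero at the start; "torque": the same for the moment, N m; "grip_width": opening from 0.0 (shut) to 1.0 (fully open); "grip_force": force on a finger pad.
Only numpy, scipy, OpenCV 4.12 (cv2) and the standard library are available. Lean on these libraries where they do the work, as an engineer would, in place of code of your own. Each camera call takes 0.05 s, during which the arm holds its last target. There are 200 camera calls.

## Working session

There is one attempt and no reset: what is moved stays moved. The work goes in short steps, Python scripts to look and compute and a tool call to move; the robot and the scene stay as the last step left them, time stands still between calls to the robot, and variables do not carry over. Pictures are saved under pics/ and viewed, at most 10 in all, crops included, and the job is handed in when it is done.

Besides the shell and the picture viewer there is one more tool, called after "Request:" as name(argument=value, ...), one argument or row to a line, values as JSON. send_rows: Moves the arm, as the interface text tells. Its arguments: {"type":"object","properties":{"xyz":{"type":"array"},"dr":{"type":"array"},"jaw":{"type":"number"},"grip_force":{"type":"number"}},"required":["xyz","dr"]}

```bash
ls; mkdir -p pics; python3 - <<'E'
from bench import *
import cv2,numpy as np
s=get_state();print(s)
for n in("scene","side","wrist"):
    print(n,calibration(n))
    cv2.imwrite(f"pics/{n}0.png",get_image(n)[:,:,::-1])
E
```

```text
pics
{'time': 0.0, 'joint_positions': array([-1.24891328,  0.32184775, -0.07009991,  1.45170673,  0.02258811,
        1.37081516, -0.05689992]), 'qd': array([-0.00113342, -0.00127429,  0.0004573 , -0.00024378,  0.00115242,
        0.00039403, -0.00162909]), 'joint_torque': array([ 8.58662133e-05, -4.91285169e+01, -4.03785193e-01, -3.12525630e+01,
       -6.39919331e-02,  4.35158762e-02,  1.69685436e-04]), 'position': array([0.19678459, 0.61892576, 0.23842961]), 'tool_rot': array([-0.48145696, -3.10425576,  0.00310589]), 'ft_force': array([ 0.4946035 ,  0.86667846, -0.05181723]), 'torque': array([ 0.00878318, -0.03173554, -0.01947748]), 'grip_force': 0.0, 'grip_width': 1.0041616271101257}
scene {'vfov': 46.650282399603334, 'cx': 321.36554573970903, 'cy': 245.44916674384285, 'rvec': array([ 0.8230328 , -2.64451366,  1.00640076]), 'tvec': array([0.45291013, 0.25740332, 1.4605306 ])}
side {'vfov': 49.457640094603875, 'cx': 316.44359897258704, 'cy': 238.77495643250504, 'rvec': array([ 2.17112731, -0.31955419,  0.16647645]), 'tvec': array([-0.4817284 ,  0.18169934,  1.05392635])}
wrist {'vfov': 61.685449181361335, 'cx': 323.79402304667235, 'cy': 242.5695151584836, 'hand_eye': array([[ 4.44363105e-04, -9.66585512e-01, -2.56344007e-01,
         6.98472267e-02],
       [ 9.99999492e-01,  6.61355717e-04, -7.60282941e-04,
        -4.93576645e-04],
       [ 9.04413050e-04, -2.56343539e-01,  9.66585316e-01,
        -1.45767046e-01],
       [ 0.00000000e+00,  0.00000000e+00,  0.00000000e+00,
         1.00000000e+00]])}
```

View pics/scene0.png

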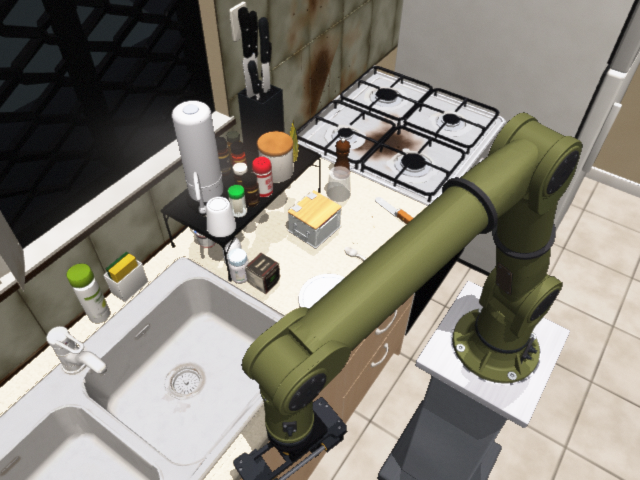

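View pics/side0.png

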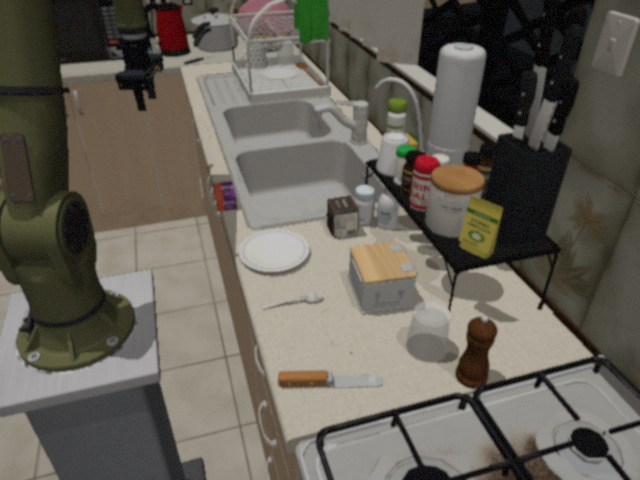

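```bash
python3 -c "
import bench;print([n for n in dir(bench) if n[0]!='_']);print(getattr(bench,'nose_length',None))"
```

```text
['MotionError', 'calibration', 'close_job', 'get_image', 'get_state', 'nose_length']
0.017
```

```bash
cat > h.py <<'E'
from bench import *
import cv2,numpy as np
from scipy.spatial.transform import Rotation as R
def K(c):
    f=240/np.tan(np.radians(c["vfov"]/2)); return np.array([[f,0,c["cx"]],[0,f,c["cy"]],[0,0,1]])
def pose(name,s=None):
    "camera->world R,t"
    c=calibration(name)
    if name!="wrist":
        r=R.from_rotvec(c["rvec"]).as_matrix(); return K(c),r.T,-r.T@c["tvec"]
    H=c["hand_eye"]; s=s or get_state(); T=R.from_rotvec(s["tool_rot"]).as_matrix()
    return K(c),T@H[:3,:3],T@H[:3,3]+s["position"]
def on_plane(P,uv,z):
    k,r,t=P; d=r@np.linalg.solve(k,[uv[0],uv[1],1]); return t+d*(z-t[2])/d[2]
def proj(P,X):
    k,r,t=P; p=k@(r.T@(np.array(X)-t)); return p[:2]/p[2]
E
python3 - <<'E'
from h import *
a=cv2.imread("pics/side0.png")[220:400,230:500]
b=cv2.imread("pics/scene0.png")[160:310,220:420]
a=cv2.resize(a,(800,533),interpolation=cv2.INTER_CUBIC);b=cv2.resize(b,(800,600),interpolation=cv2.INTER_CUBIC)
cv2.imwrite("pics/a.png",a);cv2.imwrite("pics/b.png",b)
P=pose("side")
for n,uv,z in [("khandle",(279,379),.01),("ktip",(382,380),.003),("plate",(273,252),.013),("spoonbowl",(318,298),0),("spoonend",(265,306),0),("glass",(428,350),0),("mill",(472,380),0)]:
    print(n,on_plane(P,uv,z).round(3))
print(P[2])
E
```

```text
khandle [ 0.358 -0.249  0.01 ]
ktip [ 0.537 -0.299  0.003]
plate [0.432 0.122 0.013]
spoonbowl [ 0.491 -0.051  0.   ]
spoonend [ 0.376 -0.043  0.   ]
glass [ 0.652 -0.256 -0.   ]
mill [ 0.695 -0.344  0.   ]
[ 0.24283319 -0.85983433  0.75997013]
```

View pics/a.png

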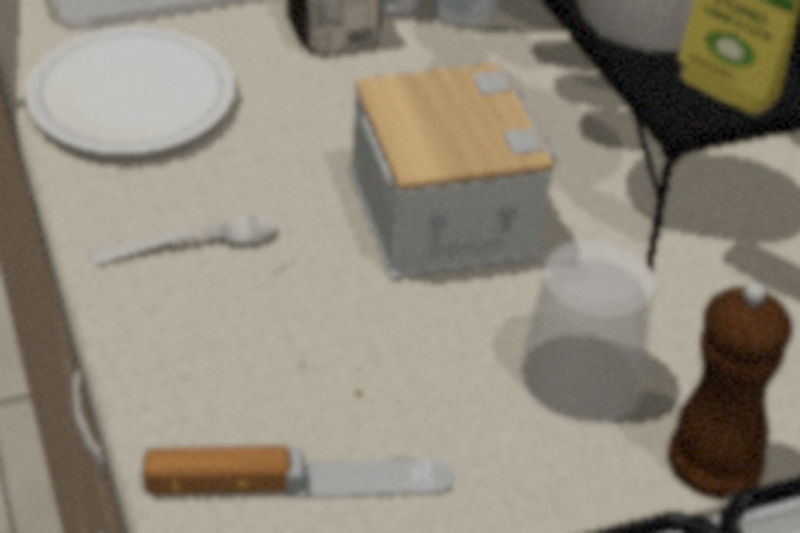

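View pics/b.png

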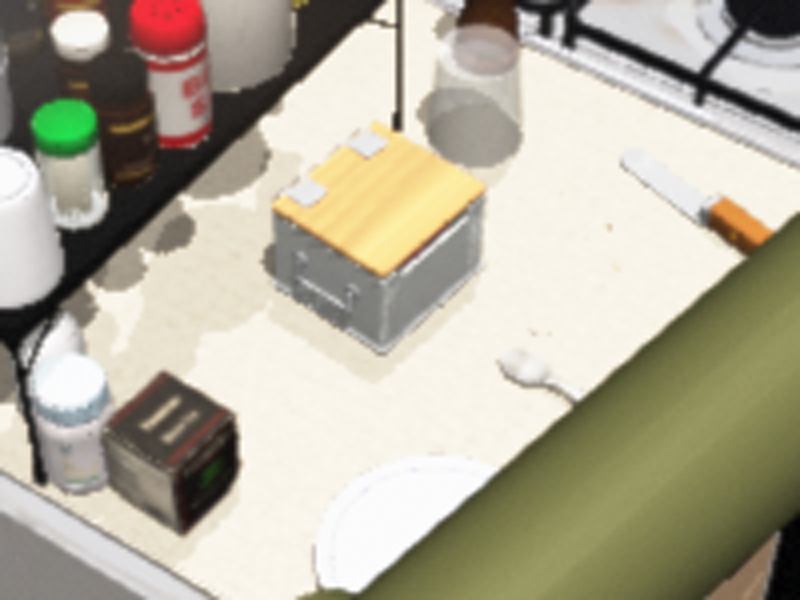

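```bash
python3 - <<'E'
from h import *
S=pose("side");C=pose("scene")
a=lambda u,v:(u/2.963+230,v/2.961+220); b=lambda u,v:(u/4+220,v/4+160)
sd=[on_plane(S,a(*p),.089)[:2] for p in [(358,82),(497,66),(551,165),(404,186)]]
sc=[on_plane(C,b(*p),.089)[:2] for p in [(383,278),(273,207),(376,122),(485,187)]]
for n,q in(("side",sd),("scene",sc)):
    q=np.array(q);print(n,q.round(3).tolist(),"c",q.mean(0).round(4),"x-edges",[np.round(np.linalg.norm(d),3).item() for d in (q[1]-q[0],q[2]-q[3],q[0]-q[3],q[1]-q[2])],
      "yaw",[np.degrees(np.arctan2(*d[::-1])).round(1).item() for d in (q[1]-q[0],q[2]-q[3])],[np.degrees(np.arctan2(-d[0],d[1])).round(1).item() for d in (q[0]-q[3],q[1]-q[2])])
for n,P,f,uv,z in [("tip",S,a,(452,480),.003),("hend",S,a,(145,471),.012),("ferrule",S,a,(301,470),.006),("tip",C,b,(623,157),.003),("hstart",C,b,(712,212),.012),
  ("plateL",S,a,(26,92),.017),("plateR",S,a,(238,88),.017),("plateT",S,a,(135,28),.017),("plateB",S,a,(133,152),.017),("plL",C,b,(314,545),.017)]:
    print(n,on_plane(P,f(*uv),z).round(4))
E
```

```text
side [[0.577, -0.011], [0.683, -0.022], [0.671, -0.139], [0.567, -0.131]] c [ 0.6247 -0.0757] x-edges [0.106, 0.104, 0.12, 0.117] yaw [-5.8, -4.5] [-5.0, -5.9]
scene [[0.569, 0.001], [0.676, -0.012], [0.666, -0.131], [0.559, -0.12]] c [ 0.6175 -0.0654] x-edges [0.108, 0.108, 0.121, 0.12] yaw [-6.6, -6.1] [-4.5, -4.8]
tip [ 0.5362 -0.3041  0.003 ]
hend [ 0.3571 -0.2509  0.012 ]
ferrule [ 0.4495 -0.2727  0.006 ]
tip [ 0.5305 -0.2886  0.003 ]
hstart [ 0.437  -0.2667  0.012 ]
plateL [0.3535 0.1435 0.017 ]
plateR [0.518  0.0998 0.017 ]
plateT [0.458  0.2071 0.017 ]
plateB [0.4184 0.0443 0.017 ]
plL [0.5026 0.1789 0.017 ]
```

```bash
cat >> h.py <<'E'
def Rw(yaw,pitch=0):
    "knife dir = -tool x at yaw (deg); pitch>0 lifts the tip"
    return (R.from_euler("z",yaw,degrees=True)*R.from_matrix([[-1,0,0],[0,1,0],[0,0,-1]])*R.from_euler("y",pitch,degrees=True))
def go(p,yaw,pitch=0,s=None,q=True):
    s=s or get_state(); T=R.from_rotvec(s["tool_rot"])
    d=T.inv().apply(np.array(p)-s["position"])*1000; r=(T.inv()*Rw(yaw,pitch)).as_rotvec()
    print("xyz",d.round(1).tolist(),"dr",r.round(3).tolist())
def st():
    s=get_state(); T=R.from_rotvec(s["tool_rot"]).as_matrix()
    print("t",round(s["time"],2),"p",s["position"].round(4),"knifedir",(-T[:,0]).round(3),"z",T[:,2].round(3),"F",s["ft_force"].round(1),"M",s["torque"].round(2),"gw",round(s["grip_width"]*87,1),round(s["grip_force"],1),"q",s["joint_positions"].round(2)); return s
E
python3 - <<'E'
from h import *
s=st()
for p in [(.50,.33,.26),(.52,0,.26),(.45,-.24,.2)]: go(p,-15,0,s)
print(Rw(0,10).apply([-1,0,0]))
E
```

```text
t 0.15 p [0.1968 0.6191 0.2387] knifedir [ 0.953 -0.303  0.   ] z [-0.    -0.001 -1.   ] F [1.4 0.5 0.2] M [-0.    0.02 -0.06] gw 87.1 0.0 q [-1.25  0.32 -0.07  1.45  0.02  1.37 -0.06]
xyz [-376.5, -183.7, -21.0] dr [-0.001, -0.0, -0.046]
xyz [-495.5, -492.1, -20.6] dr [-0.001, -0.0, -0.046]
xyz [-501.5, -742.0, 39.8] dr [-0.001, -0.0, -0.046]
[ 0.98480775  0.         -0.17364818]
```

Request:
send_rows(
  xyz=[
    [-38,-18,-2],
    [-76,-37,-4],
    [-114,-56,-6],
    [-152,-74,-8],
    [-190,-93,-10],
    [-228,-111,-12],
    [-266,-130,-14],
    [-304,-148,-16],
    [-342,-167,-18],
    [-376,-184,-21],
  ],
  dr=[
    [0,0,-0.005],
    [0,0,-0.01],
    [0,0,-0.015],
    [0,0,-0.02],
    [0,0,-0.025],
    [0,0,-0.03],
    [0,0,-0.035],
    [0,0,-0.04],
    [0,0,-0.046],
    [0,0,-0.046],
  ],
)

```text
time: 0.98
position: [0.4987, 0.3301, 0.2602]
tool_rot: [-0.409, -3.114, 0.0]
ft_force: [0.1, 0.2, -0.1]
grip_width: 1.0
grip_force: 0.0
```

```bash
sed -i 's/"y",pitch,/"y",-pitch,/' h.py; python3 - <<'E'
from h import *
s=st()
for p in [(.52,0,.28),(.53,-.05,.28)]: go(p,-15,0,s)
E
```

```text
t 0.98 p [0.4987 0.3301 0.2602] knifedir [ 0.966 -0.258 -0.   ] z [-0. -0. -1.] F [ 0.1  0.2 -0.1] M [ 0.03 -0.03  0.04] gw 87.0 0.0 q [-0.78  0.2   0.18  1.56 -0.04  1.38  0.71]
xyz [-105.9, -313.4, -19.8] dr [-0.0, -0.0, 0.0]
xyz [-128.5, -359.1, -19.8] dr [-0.0, -0.0, 0.0]
```

Request:
send_rows(
  xyz=[
    [-5,-38,-2],
    [-10,-76,-4],
    [-15,-114,-6],
    [-20,-152,-8],
    [-25,-190,-10],
    [-30,-228,-12],
    [-35,-266,-14],
    [-40,-304,-16],
    [-50,-335,-18],
    [-55,-345,-20],
  ],
  dr=[
    [0,0,0],
    [0,0,0],
    [0,0,0],
    [0,0,0],
    [0,0,0],
    [0,0,0],
    [0,0,0],
    [0,0,0],
    [0,0,0],
    [0,0,0],
  ],
)

```text
time: 1.82
position: [0.4609, -0.0214, 0.2808]
tool_rot: [0.421, 3.112, -0.001]
ft_force: [0.6, -0.2, 0.7]
grip_width: 1.002
grip_force: 0.0
```

```bash
python3 - <<'E'
from h import *
import pickle
s=st(); im=get_image("wrist"); cv2.imwrite("pics/w1.png",im[:,:,::-1]); pickle.dump(s,open("w1.pkl","wb"))
cv2.imwrite("pics/sc1.png",get_image("scene")[:,:,::-1])
go((.427,-.27,.15),-15)
E
```

```text
t 1.82 p [ 0.4609 -0.0214  0.2808] knifedir [ 0.964 -0.266  0.001] z [ 0.001 -0.001 -1.   ] F [ 0.6 -0.2  0.7] M [-0.01 -0.03 -0.01] gw 87.1 0.0 q [-0.5  -0.13  0.45  1.85  0.06  1.41  1.24]
xyz [-32.8, -252.3, 130.7] dr [0.001, 0.001, -0.005]
```

View pics/w1.png

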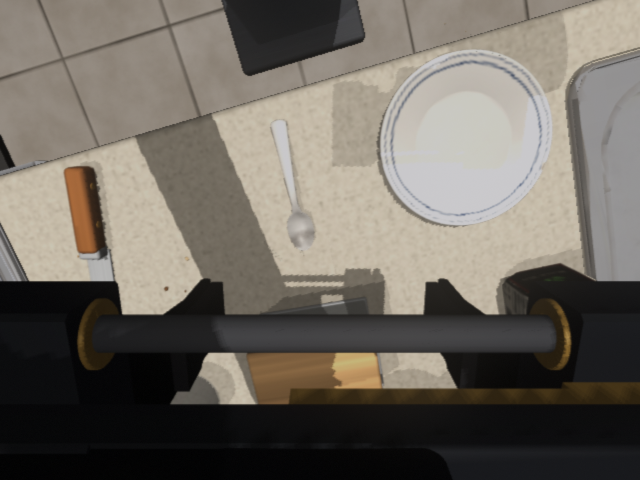

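```bash
python3 - <<'E'
from h import *
import pickle
s=pickle.load(open("w1.pkl","rb"));P=pose("wrist",s);S=pose("side")
im=cv2.imread("pics/w1.png");hsv=cv2.cvtColor(im,cv2.COLOR_BGR2HSV)
def mask(hsv,roi):
    m=cv2.inRange(hsv,(2,110,60),(18,255,255));k=np.zeros_like(m);x0,y0,x1,y1=roi;k[y0:y1,x0:x1]=m[y0:y1,x0:x1];return k
m=mask(hsv,(50,150,120,275));v,u=np.nonzero(m);r=cv2.minAreaRect(np.c_[u,v].astype(np.float32));b=cv2.boxPoints(r);print(r)
W=np.array([on_plane(P,p,.02) for p in b])[:,:2];print(W.round(4).tolist())
# plate rim : ring of extremes
print("plate",[on_plane(P,p,.017).round(4)[:2].tolist() for p in [(380,137),(551,133),(467,50),(463,225)]])
side=cv2.imread("pics/side0.png");h2=cv2.cvtColor(side,cv2.COLOR_BGR2HSV)
m=mask(h2,(270,360,345,395));v,u=np.nonzero(m);r=cv2.minAreaRect(np.c_[u,v].astype(np.float32));print(r,[on_plane(S,p,.012).round(4)[:2].tolist() for p in cv2.boxPoints(r)])
E
```

```text
((82.88931274414062, 209.5167236328125), (87.33148193359375, 26.455041885375977), 81.4163818359375)
[[0.3546, -0.2629], [0.3579, -0.2361], [0.4442, -0.2595], [0.4409, -0.2879]]
plate [[0.4091, 0.0493], [0.45, 0.2121], [0.3541, 0.1458], [0.5184, 0.1122]]
((302.536376953125, 378.3805847167969), (14.363447189331055, 47.24679183959961), 88.49256896972656) [[0.3606, -0.2347], [0.4439, -0.2567], [0.4347, -0.2878], [0.3538, -0.2664]]
```

View pics/sc1.png

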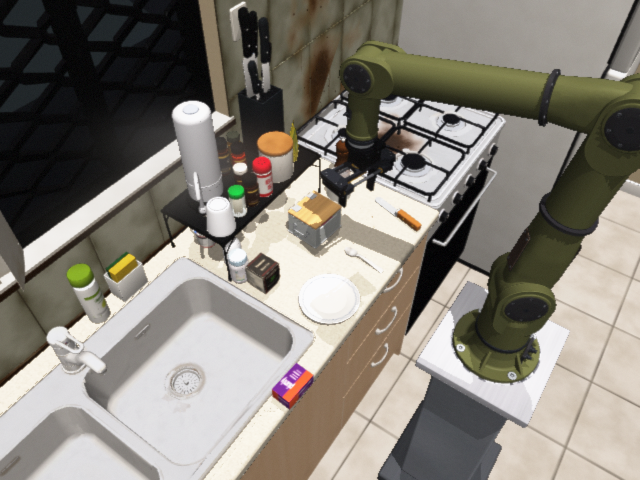

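Request:
send_rows(
  xyz=[
    [-4,-30,5],
    [-8,-65,20],
    [-12,-100,40],
    [-16,-135,60],
    [-20,-170,85],
    [-25,-205,110],
    [-30,-232,135],
    [-36,-250,155],
    [-36,-251.5,161],
    [-36,-251.5,161],
  ],
  dr=[
    [0,0,0],
    [0,0,0],
    [0,0,0],
    [0,0,0],
    [0,0,0],
    [0,0,0],
    [0,0,0],
    [0,0,0],
    [0,0,0],
    [0,0,0],
  ],
  jaw=50,
)

```text
time: 2.75
position: [0.4304, -0.2665, 0.1171]
tool_rot: [-0.41, -3.11, -0.001]
ft_force: [-1.1, 0.5, 0.6]
grip_width: 0.578
grip_force: 0.0
```

```bash
python3 - <<'E'
from h import *
s=st();im=get_image("wrist"); cv2.imwrite("pics/w2.png",im[:,:,::-1])
go((.4303,-.270,.020),-15.2,0,s)
P=pose("wrist",s)
hsv=cv2.cvtColor(im,cv2.COLOR_RGB2HSV)
m=cv2.inRange(hsv,(2,110,60),(18,255,255));n,l,stt,c=cv2.connectedComponentsWithStats(m);i=1+stt[1:,4].argmax()
v,u=np.nonzero(l==i);r=cv2.minAreaRect(np.c_[u,v].astype(np.float32));print(r,[on_plane(P,p,.02).round(4)[:2].tolist() for p in cv2.boxPoints(r)])
E
```

```text
t 2.75 p [ 0.4304 -0.2665  0.1171] knifedir [ 0.966 -0.259 -0.005] z [-0.005  0.001 -1.   ] F [-1.1  0.5  0.6] M [ 0.07  0.01 -0.02] gw 50.3 0.0 q [-0.24  0.14  0.79  1.97 -0.11  1.08  1.92]
xyz [-1.3, -3.4, 97.1] dr [-0.0, -0.005, 0.003]
((317.5, 199.0), (144.0, 37.0), 90.0) [[0.3536, -0.2616], [0.3592, -0.2408], [0.4445, -0.2629], [0.4384, -0.2857]]
```

Request:
send_rows(
  xyz=[
    [0,-2,15],
    [0,-4,35],
    [-1,-4,55],
    [-1,-4,75],
    [-1,-4,87],
    [-1,-4,94],
    [-1,-4,97],
    [-1,-4,97],
    [-1,-4,97],
    [-1,-4,97],
  ],
  dr=[
    [0,-0.005,0],
    [0,-0.005,0],
    [0,-0.005,0],
    [0,-0.005,0],
    [0,-0.005,0],
    [0,-0.005,0],
    [0,-0.005,0],
    [0,-0.005,0],
    [0,-0.005,0],
    [0,-0.005,0],
  ],
)

```text
time: 3.63
position: [0.4321, -0.2721, 0.0234]
tool_rot: [0.409, 3.108, -0.001]
ft_force: [0.3, -0.9, 0.2]
grip_width: 0.58
grip_force: 0.0
```

```bash
python3 - <<'E'
from h import *
s=st();go((.4300,-.2705,.020),-15.2,0,s)
E
```

```text
t 3.63 p [ 0.4321 -0.2721  0.0234] knifedir [ 0.966 -0.259  0.007] z [ 0.007 -0.002 -1.   ] F [ 0.3 -0.9  0.2] M [0.06 0.02 0.03] gw 50.4 0.0 q [-0.16  0.31  0.75  2.04 -0.27  0.88  2.05]
xyz [2.5, 1.0, 3.4] dr [0.0, 0.007, 0.004]
```

Request:
send_rows(
  xyz=[
    [1,1,3],
    [1,1,3],
    [1,1,3],
    [1,1,3],
    [1,1,3],
    [1,1,3],
    [1,1,3],
    [1,1,3],
    [1,1,3],
    [1,1,3],
  ],
  dr=[
    [0,0.005,0],
    [0,0.005,0],
    [0,0.005,0],
    [0,0.005,0],
    [0,0.005,0],
    [0,0.005,0],
    [0,0.005,0],
    [0,0.005,0],
    [0,0.005,0],
    [0,0.005,0],
  ],
)

```text
time: 4.47
position: [0.4305, -0.2707, 0.0194]
tool_rot: [0.41, 3.115, 0.0]
ft_force: [0.6, 0.3, 0.4]
grip_width: 0.573
grip_force: 0.0
```

Request:
send_rows(
  xyz=[
    [0,0,0],
    [0,0,0],
    [0,0,0],
    [0,0,0],
    [0,0,0],
    [0,0,0],
    [0,0,0],
    [0,0,0],
    [0,0,0],
    [0,0,0],
  ],
  dr=[
    [0,0,0],
    [0,0,0],
    [0,0,0],
    [0,0,0],
    [0,0,0],
    [0,0,0],
    [0,0,0],
    [0,0,0],
    [0,0,0],
    [0,0,0],
  ],
  jaw=10,
  grip_force=60,
)

```text
time: 5.3
position: [0.4305, -0.2707, 0.0194]
tool_rot: [0.41, 3.115, 0.0]
ft_force: [-0.0, 1.1, 0.3]
grip_width: 0.245
grip_force: 60.0
```

```bash
python3 - <<'E'
from h import *
for i in range(4):
  s=st(); get_image("side")
E
```

```text
t 5.3 p [ 0.4305 -0.2707  0.0194] knifedir [ 0.966 -0.259  0.   ] z [ 0.  0. -1.] F [-0.   1.1  0.3] M [-0.02  0.01 -0.01] gw 21.3 60.0 q [-0.16  0.31  0.75  2.04 -0.28  0.88  2.05]
t 5.35 p [ 0.4306 -0.2707  0.0194] knifedir [ 0.966 -0.259  0.   ] z [ 0.  0. -1.] F [ 0.3  0.2 -0. ] M [ 0.02  0.06 -0.01] gw 21.4 60.0 q [-0.16  0.31  0.75  2.04 -0.28  0.88  2.05]
t 5.4 p [ 0.4305 -0.2706  0.0193] knifedir [ 0.966 -0.259 -0.   ] z [ 0.  0. -1.] F [ 0.3 -0.3 -0. ] M [ 0.04 -0.07  0.01] gw 21.6 60.0 q [-0.16  0.31  0.75  2.04 -0.28  0.88  2.05]
t 5.45 p [ 0.4306 -0.2706  0.0194] knifedir [ 0.966 -0.259  0.   ] z [ 0.  0. -1.] F [0.2 0.5 1.2] M [0.05 0.01 0.01] gw 21.5 60.0 q [-0.16  0.31  0.75  2.04 -0.28  0.88  2.05]
```

```bash
python3 - <<'E'
from h import *
s=get_state()
go((.4336,-.0573,.0929),-5.3,0,s)
go((.4336,-.0573,.13),-5.3,0,s)
E
```

```text
xyz [52.2, 206.9, -73.5] dr [0.0, -0.0, -0.169]
xyz [52.2, 206.9, -110.6] dr [0.0, -0.0, -0.169]
```

Request:
send_rows(
  xyz=[
    [0,0,-8],
    [0,0,-20],
    [0,0,-40],
    [0,0,-60],
    [0,0,-80],
    [0,0,-95],
    [0,0,-100],
    [0,0,-100],
    [0,0,-100],
    [0,0,-100],
  ],
  dr=[
    [0,0,0],
    [0,0,0],
    [0,0,0],
    [0,0,0],
    [0,0,0],
    [0,0,0],
    [0,0,0],
    [0,0,0],
    [0,0,0],
    [0,0,0],
  ],
)

```text
time: 6.33
position: [0.4299, -0.2702, 0.1185]
tool_rot: [-0.41, -3.113, -0.001]
ft_force: [0.4, -0.4, -1.5]
grip_width: 0.248
grip_force: 60.0
```

Request:
send_rows(
  xyz=[
    [6,20,-5],
    [14,50,-10],
    [22,85,-10],
    [30,120,-10],
    [38,150,-10],
    [46,180,-5],
    [51,200,5],
    [52,207,15],
    [52,207,24],
    [52,207,26.5],
  ],
  dr=[
    [0,0,-0.02],
    [0,0,-0.04],
    [0,0,-0.06],
    [0,0,-0.08],
    [0,0,-0.1],
    [0,0,-0.13],
    [0,0,-0.15],
    [0,0,-0.169],
    [0,0,-0.169],
    [0,0,-0.169],
  ],
)

```text
time: 7.17
position: [0.4323, -0.0585, 0.0905]
tool_rot: [-0.147, -3.134, 0.003]
ft_force: [-0.0, -1.5, -1.2]
grip_width: 0.248
grip_force: 60.0
```

```bash
python3 - <<'E'
from h import *
get_image("side")
s=st();a=get_image("side")[:,:,::-1];b=get_image("scene")[:,:,::-1]
a=cv2.resize(a[235:335,270:430],(800,500),interpolation=cv2.INTER_CUBIC);cv2.imwrite("pics/a2.png",a)
b=cv2.resize(b[185:260,280:400],(800,500),interpolation=cv2.INTER_CUBIC);cv2.imwrite("pics/b2.png",b)
S=pose("side");T=R.from_rotvec(s["tool_rot"]).as_matrix()
tip=s["position"]+T@np.array([-.113,0,.0179]);print("tip",tip.round(4),"side px",((proj(S,tip)-[270,235])*5).round(0),"scene px",((proj(pose("scene"),tip)-[280,185])*6.667).round(0))
n=R.from_euler("z",-5.3,degrees=True)
for p in [(-55,-38,75),(-55,38,75),(-55,-61,89),(-55,61,89),(55,61,89),(55,-61,89),(-55,-60,0)]:
    w=n.apply(np.array(p)/1e3)+[.626,-.075,0]; print(p,((proj(S,w)-[270,235])*5).round(0),((proj(pose("scene"),w)-[280,185])*6.667).round(0))
E
```

```text
t 7.22 p [ 0.4324 -0.0591  0.0908] knifedir [ 0.995 -0.095 -0.004] z [-0.004 -0.002 -1.   ] F [-0.1 -0.  -0.7] M [ 0.01 -0.02  0.01] gw 21.5 60.0 q [-0.51 -0.01  0.59  2.15  0.01  1.01  1.55]
tip [ 0.5448 -0.0699  0.0725] side px [377. 189.] scene px [373. 249.]
(-55, -38, 75) [461. 230.] [377. 175.]
(-55, 38, 75) [413. 118.] [269. 268.]
(-55, -61, 89) [478. 240.] [410. 125.]
(-55, 61, 89) [401.  61.] [236. 275.]
(55, 61, 89) [643.  32.] [ 46. 159.]
(55, -61, 89) [741. 205.] [223.  17.]
(-55, -60, 0) [466. 402.] [400. 263.]
```

View pics/a2.png

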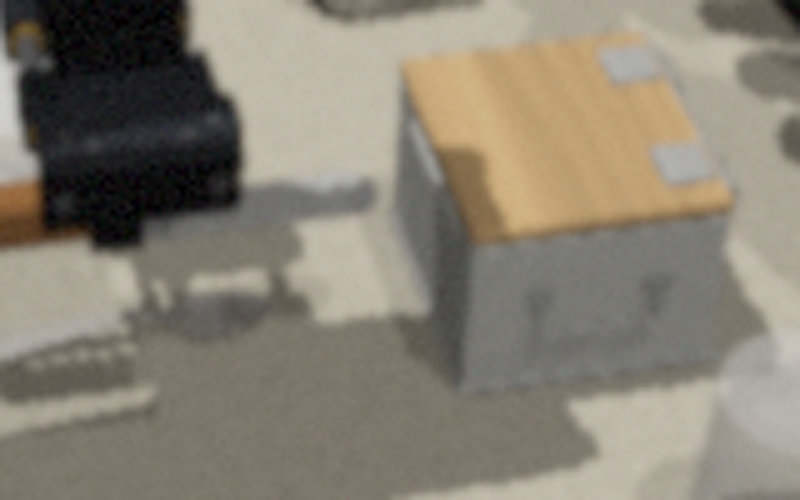

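View pics/b2.png

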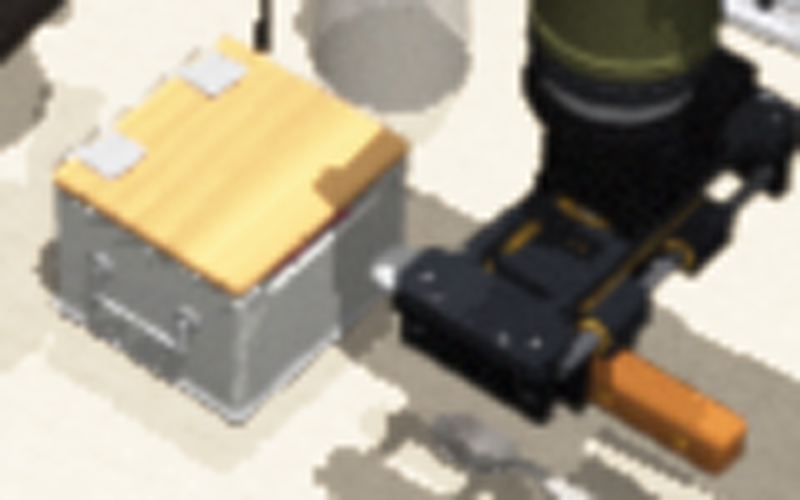

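```bash
python3 - <<'E'
from h import *
for i in range(3):
  s=st();go((.4336,-.0573,.0929),-5.3,0,s); get_image("side")
E
```

```text
t 7.32 p [ 0.4335 -0.0592  0.0924] knifedir [ 0.995 -0.096 -0.001] z [-0.001 -0.001 -1.   ] F [-0.   0.6 -1.1] M [-0.03  0.    0.03] gw 21.2 60.0 q [-0.51 -0.01  0.59  2.14  0.01  1.01  1.55]
xyz [0.1, 1.9, -0.6] dr [-0.001, -0.001, -0.004]
t 7.37 p [ 0.4339 -0.059   0.0928] knifedir [ 0.995 -0.096 -0.   ] z [-0.    -0.001 -1.   ] F [-0.   0.4 -1.8] M [ 0.04 -0.07 -0.02] gw 21.7 60.0 q [-0.51 -0.02  0.59  2.14  0.01  1.01  1.55]
xyz [0.5, 1.6, -0.1] dr [-0.001, -0.0, -0.003]
t 7.42 p [ 0.4342 -0.0587  0.0931] knifedir [ 0.995 -0.095  0.001] z [ 0. -0. -1.] F [ 0.3 -0.1 -1. ] M [ 0.   -0.04 -0.  ] gw 21.6 60.0 q [-0.51 -0.02  0.59  2.14  0.01  1.01  1.54]
xyz [0.7, 1.3, 0.2] dr [-0.0, 0.001, -0.003]
```

Settled and the projected tip matches; insert the blade 20 mm.

Request:
send_rows(
  xyz=[
    [-4,1,0],
    [-9,1,0],
    [-14,1,0],
    [-19,1,0],
    [-24,1,0],
    [-29,1,0],
    [-34,1,0],
    [-39,1,0],
    [-44,1,0],
    [-45,1,0],
  ],
  dr=[
    [0,0,0],
    [0,0,0],
    [0,0,0],
    [0,0,0],
    [0,0,0],
    [0,0,0],
    [0,0,0],
    [0,0,0],
    [0,0,0],
    [0,0,0],
  ],
)

```text
time: 8.3
position: [0.4798, -0.0606, 0.093]
tool_rot: [0.146, 3.137, -0.001]
ft_force: [-0.2, 0.0, -0.7]
grip_width: 0.248
grip_force: 60.0
```

```bash
python3 - <<'E'
from h import *
for i in range(3):
  s=st(); get_image("side")
go((.4336,-.0573,.0929),-5.3,0,s)
# arc table: top-front corner of tip at r=90 from hinge, knife horizontal
r=.0895
x0,z0=-r,-0.0035   # blade top now
for th in range(0,100,5):
    t=np.radians(th); print(th,"fwd",round(1000*(-r*np.cos(t)+r),1),"up",round(1000*(r*np.sin(t)+.0035),1))
E
```

```text
t 8.3 p [ 0.4798 -0.0606  0.093 ] knifedir [ 0.996 -0.093  0.001] z [ 0.001 -0.    -1.   ] F [-0.2  0.  -0.7] M [ 0.02  0.   -0.04] gw 21.6 60.0 q [-0.5   0.1   0.6   2.04 -0.07  1.01  1.61]
t 8.35 p [ 0.4794 -0.0606  0.0929] knifedir [ 0.996 -0.093  0.   ] z [ 0. -0. -1.] F [-0.3  0.4 -0.5] M [-0.   -0.   -0.03] gw 21.2 60.0 q [-0.5   0.1   0.6   2.05 -0.07  1.01  1.61]
t 8.4 p [ 0.4789 -0.0606  0.0928] knifedir [ 0.996 -0.093 -0.   ] z [-0. -0. -1.] F [ 0.2  0.4 -1.1] M [-0.03  0.04 -0.01] gw 21.5 60.0 q [-0.5   0.1   0.6   2.05 -0.07  1.01  1.61]
xyz [45.4, -1.0, -0.1] dr [-0.0, -0.0, -0.0]
0 fwd 0.0 up 3.5
5 fwd 0.3 up 11.3
10 fwd 1.4 up 19.0
15 fwd 3.0 up 26.7
20 fwd 5.4 up 34.1
25 fwd 8.4 up 41.3
30 fwd 12.0 up 48.2
35 fwd 16.2 up 54.8
40 fwd 20.9 up 61.0
45 fwd 26.2 up 66.8
50 fwd 32.0 up 72.1
55 fwd 38.2 up 76.8
60 fwd 44.7 up 81.0
65 fwd 51.7 up 84.6
70 fwd 58.9 up 87.6
75 fwd 66.3 up 90.0
80 fwd 74.0 up 91.6
85 fwd 81.7 up 92.7
90 fwd 89.5 up 93.0
95 fwd 97.3 up 92.7
```

Request:
send_rows(
  xyz=[
    [0,0,-3],
    [0,0,-6],
    [0,0,-10],
    [-0.5,0,-14],
    [-1,0,-18],
    [-2,0,-22],
    [-3,0,-26],
    [-4,0,-30],
    [-5,0,-34],
    [-5.4,0,-34],
  ],
  dr=[
    [0,0,0],
    [0,0,0],
    [0,0,0],
    [0,0,0],
    [0,0,0],
    [0,0,0],
    [0,0,0],
    [0,0,0],
    [0,0,0],
    [0,0,0],
  ],
)

```text
time: 9.28
position: [0.4849, -0.061, 0.1278]
tool_rot: [0.146, 3.137, 0.0]
ft_force: [-0.8, -0.6, -1.4]
grip_width: 0.248
grip_force: 60.0
```

```bash
python3 - <<'E'
from h import *
s=st(); a=get_image("side")[:,:,::-1]
T=R.from_rotvec(s["tool_rot"]).as_matrix()
P=pose("side")
tip=s["position"]+T@np.array([-.113,0,.0179]);hend=s["position"]+T@np.array([.077,0,.007])
n=R.from_euler("z",-5.3,degrees=True); h=n.apply([.055,0,0])+[.626,-.075,.08]
out=cv2.resize(a[195:335,270:430],(800,700),interpolation=cv2.INTER_CUBIC)[:600]
print("tip",tip.round(4),((proj(P,tip)-[270,195])*5).round(),"handle end",hend.round(4),((proj(P,hend)-[270,195])*5).round())
for th in (15,20,25):
    t=np.radians(th); e=h+n.apply([-.11*np.cos(t),-.061,.11*np.sin(t)]);print(th,"lid edge R",((proj(P,e)-[270,195])*5).round())
cv2.imwrite("pics/a3.png",out)
E
```

```text
t 9.28 p [ 0.4849 -0.061   0.1278] knifedir [ 0.996 -0.093  0.001] z [ 0.002  0.    -1.   ] F [-0.8 -0.6 -1.4] M [0.07 0.32 0.01] gw 21.6 60.0 q [-0.5   0.06  0.6   2.   -0.04  1.09  1.59]
tip [ 0.5974 -0.0714  0.1101] [501. 297.] handle end [ 0.4082 -0.0538  0.1207] [ 43. 333.]
15 lid edge R [490. 401.]
20 lid edge R [499. 381.]
25 lid edge R [509. 363.]
```

View pics/a3.png

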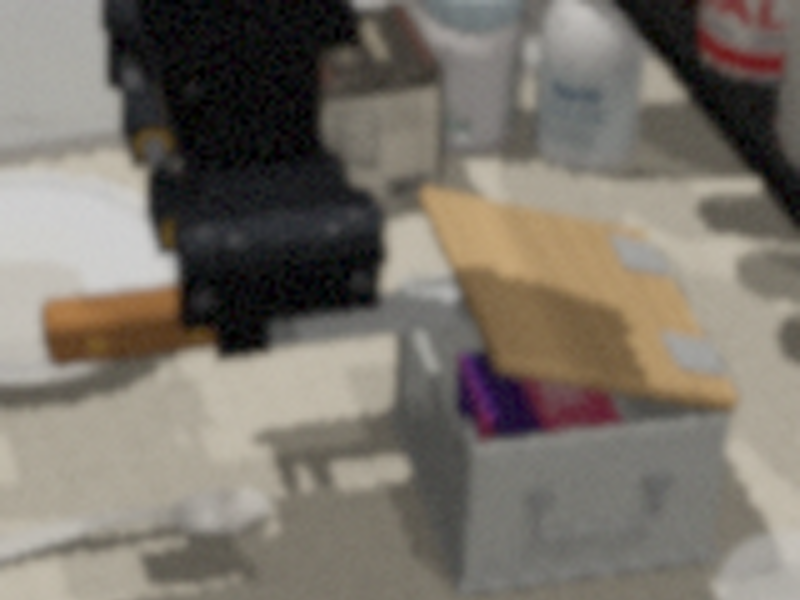

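Request:
send_rows(
  xyz=[
    [-1.5,0,-4],
    [-4,0,-10],
    [-7,0,-15],
    [-11,0,-21],
    [-15.5,0,-27],
    [-21,0,-33],
    [-27,0,-38],
    [-33,0,-43],
    [-39,0,-47],
    [-39.3,0,-47],
  ],
  dr=[
    [0,0,0],
    [0,0,0],
    [0,0,0],
    [0,0,0],
    [0,0,0],
    [0,0,0],
    [0,0,0],
    [0,0,0],
    [0,0,0],
    [0,0,0],
  ],
)

```text
time: 10.17
position: [0.5255, -0.0648, 0.1751]
tool_rot: [0.145, 3.135, -0.001]
ft_force: [0.6, 0.2, -0.6]
grip_width: 0.247
grip_force: 60.0
```

```bash
python3 - <<'E'
from h import *
s=st(); get_image("side"); s=st();go((.479,-.0606,.0929),-5.3,0,s)
E
```

```text
t 10.17 p [ 0.5255 -0.0648  0.1751] knifedir [ 0.996 -0.093  0.003] z [ 0.003 -0.001 -1.   ] F [ 0.6  0.2 -0.6] M [-0.01 -0.01  0.04] gw 21.4 60.0 q [-0.49  0.11  0.61  1.86 -0.07  1.19  1.61]
t 10.22 p [ 0.5249 -0.0648  0.1746] knifedir [ 0.996 -0.093  0.003] z [ 0.003 -0.001 -1.   ] F [ 0.2 -0.3 -0.6] M [-0.02 -0.03  0.02] gw 21.6 60.0 q [-0.49  0.11  0.61  1.86 -0.07  1.19  1.61]
xyz [46.3, -0.1, 81.6] dr [-0.0, 0.003, -0.0]
```

Request:
send_rows(
  xyz=[
    [-5,0,-3],
    [-10,0,-5],
    [-15,0,-7],
    [-20,0,-9],
    [-25,0,-10.5],
    [-30,0,-11.5],
    [-35,0,-12],
    [-40,0,-12],
    [-44,0,-12],
    [-45,0,-12],
  ],
  dr=[
    [0,0,0],
    [0,0,0],
    [0,0,0],
    [0,0,0],
    [0,0,0],
    [0,0,0],
    [0,0,0],
    [0,0,0],
    [0,0,0],
    [0,0,0],
  ],
)

```text
time: 11.05
position: [0.569, -0.0689, 0.186]
tool_rot: [0.146, 3.137, -0.001]
ft_force: [-0.7, 0.0, 0.2]
grip_width: 0.252
grip_force: 60.0
```

```bash
python3 - <<'E'
from h import *
s=st(); a=get_image("side")[:,:,::-1]; s=st()
T=R.from_rotvec(s["tool_rot"]).as_matrix();P=pose("side")
print("tip",(s["position"]+T@np.array([-.113,0,.0179])).round(4))
n=R.from_euler("z",-5.3,degrees=True); h=n.apply([.055,0,0])+[.626,-.075,.08];print("hinge",h.round(4))
for th in (75,80,85,90,95):
    t=np.radians(th); f=lambda y,b=0:((proj(P,h+n.apply([-.11*np.cos(t)+b*np.sin(t),y,.11*np.sin(t)+b*np.cos(t)]))-[270,155])*5).round();print(th,"edge R",f(-.061),"edge L",f(.061),"outer R",f(-.061,.009))
cv2.imwrite("pics/a4.png",cv2.resize(a[155:275,270:430],(800,600),interpolation=cv2.INTER_CUBIC))
E
```

```text
t 11.05 p [ 0.569  -0.0689  0.186 ] knifedir [ 0.996 -0.093  0.001] z [ 0.001 -0.    -1.   ] F [-0.7  0.   0.2] M [-0.02  0.21 -0.09] gw 21.9 60.0 q [-0.46  0.21  0.61  1.74 -0.13  1.23  1.66]
t 11.1 p [ 0.5689 -0.0689  0.186 ] knifedir [ 0.996 -0.093  0.001] z [ 0.001 -0.    -1.   ] F [ 0.5 -0.8 -0.2] M [-0.01  0.01 -0.01] gw 21.9 60.0 q [-0.46  0.21  0.61  1.74 -0.13  1.23  1.66]
tip [ 0.6814 -0.0793  0.1682]
hinge [ 0.6808 -0.0801  0.08  ]
75 edge R [699. 416.] edge L [599. 251.] outer R [722. 409.]
80 edge R [723. 409.] edge L [621. 244.] outer R [746. 403.]
85 edge R [747. 404.] edge L [643. 239.] outer R [770. 399.]
90 edge R [771. 400.] edge L [665. 236.] outer R [794. 397.]
95 edge R [795. 398.] edge L [687. 234.] outer R [817. 397.]
```

View pics/a4.png

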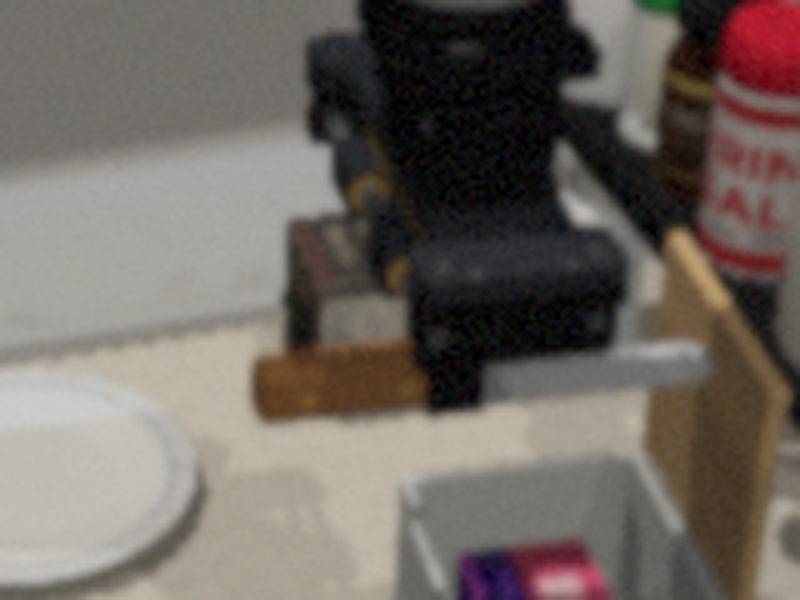

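Request:
send_rows(
  xyz=[
    [8,0,0],
    [20,0,0],
    [35,0,0],
    [50,0,0],
    [65,0,0],
    [80,0,0],
    [95,0,0],
    [110,0,0],
    [120,0,0],
    [120,0,0],
  ],
  dr=[
    [0,0,0],
    [0,0,0],
    [0,0,0],
    [0,0,0],
    [0,0,0],
    [0,0,0],
    [0,0,0],
    [0,0,0],
    [0,0,0],
    [0,0,0],
  ],
)

```text
time: 11.93
position: [0.4466, -0.0573, 0.1859]
tool_rot: [-0.145, -3.138, -0.003]
ft_force: [0.1, -0.2, -0.6]
grip_width: 0.252
grip_force: 60.0
```

```bash
python3 - <<'E'
from h import *
import pickle
s0=pickle.load(open("w1.pkl","rb"));P=pose("wrist",s0);S=pose("side")
print("carton",[on_plane(P,p,.077).round(3)[:2].tolist() for p in [(505,278),(560,265),(595,283)]], "side base/top",[on_plane(S,p,z).round(3)[:2].tolist() for p,z in [((333,236),0),((357,233),0),((327,201),.077),((353,197),.077)]])
s=st();go((.416,.1287,.10),-5.3,0,s)
# plate rim: side image, wrist image; project circle and report picks
im=cv2.imread("pics/w1.png");g=cv2.cvtColor(im,cv2.COLOR_BGR2GRAY)
# radial edge search for rim in wrist image
from scipy.optimize import least_squares
def fit(Pz,g,c0,R0,z):
    g=cv2.GaussianBlur(g,(0,0),1.2).astype(float);best=None
    for dx in np.arange(-12,13,1.)/1e3:
        for dy in np.arange(-12,13,1.)/1e3:
            a=np.linspace(0,2*np.pi,120);v=0
            f=lambda r:np.array([g[int(round(q[1])),int(round(q[0]))] for q in (proj(Pz,[c0[0]+dx+r*np.cos(t),c0[1]+dy+r*np.sin(t),z]) for t in a[::2])])
            v=(f(R0-.003)-f(R0+.004)).clip(-40,40).mean()
            if best is None or v>best[0]: best=(v,c0[0]+dx,c0[1]+dy)
    return best
print("wrist",fit(P,g,(.434,.127),.085,.016))
print("side",fit(S,cv2.cvtColor(cv2.imread("pics/side0.png"),cv2.COLOR_BGR2GRAY),(.434,.127),.085,.016))
E
```

```text
carton [[0.56, 0.124], [0.56, 0.174], [0.586, 0.203]] side base/top [[0.596, 0.161], [0.658, 0.156], [0.593, 0.207], [0.663, 0.207]]
t 11.93 p [ 0.4466 -0.0573  0.1859] knifedir [ 0.996 -0.092 -0.   ] z [-0.     0.002 -1.   ] F [ 0.1 -0.2 -0.6] M [ 0.01 -0.04  0.03] gw 21.9 60.0 q [-0.53 -0.11  0.57  2.01  0.06  1.22  1.5 ]
xyz [47.6, 182.2, 86.3] dr [0.002, -0.0, 0.0]
wrist (np.float64(21.866666666666667), np.float64(0.435), np.float64(0.131))
side (np.float64(22.416666666666668), np.float64(0.434), np.float64(0.134))
```

Request:
send_rows(
  xyz=[
    [4,15,5],
    [10,40,12],
    [16,65,22],
    [22,90,34],
    [29,115,46],
    [35,140,58],
    [41,162,70],
    [46,178,80],
    [48,185,86],
    [48,186.5,86],
  ],
  dr=[
    [0,0,0],
    [0,0,0],
    [0,0,0],
    [0,0,0],
    [0,0,0],
    [0,0,0],
    [0,0,0],
    [0,0,0],
    [0,0,0],
    [0,0,0],
  ],
)

```text
time: 12.77
position: [0.4172, 0.1335, 0.0988]
tool_rot: [-0.141, -3.137, 0.002]
ft_force: [-0.5, 0.2, -1.0]
grip_width: 0.248
grip_force: 60.0
```

Request:
send_rows(
  xyz=[
    [0,0,5],
    [0,0,12],
    [0,0,20],
    [0,0,28],
    [0,0,34],
    [0,0,38],
    [0,0,40],
    [0,0,40],
    [0,0,40],
    [0,0,40],
  ],
  dr=[
    [0,0,0],
    [0,0,0],
    [0,0,0],
    [0,0,0],
    [0,0,0],
    [0,0,0],
    [0,0,0],
    [0,0,0],
    [0,0,0],
    [0,0,0],
  ],
)

```text
time: 13.6
position: [0.4184, 0.1326, 0.0602]
tool_rot: [0.146, 3.138, 0.001]
ft_force: [-0.3, -0.2, -1.1]
grip_width: 0.248
grip_force: 60.0
```

```bash
python3 - <<'E'
from h import *
s=st();im=get_image("side"); s=st();go((.4166,.1327,.0374),-5.3,0,s)
T=R.from_rotvec(s["tool_rot"]).as_matrix();P=pose("side")
he=s["position"]+T@np.array([.077,0,.007]);print("handle end px",proj(P,he).round(1),"tip px",proj(P,s["position"]+T@np.array([-.113,0,.0179])).round(1))
m=cv2.inRange(cv2.cvtColor(im,cv2.COLOR_RGB2HSV),(2,110,50),(18,255,255));m[:,:215]=0;m[:190]=0;m[300:]=0;m[:,320:]=0
n,l,q,c=cv2.connectedComponentsWithStats(m);print(q[1:],c[1:].round(0))
E
```

```text
t 13.6 p [0.4184 0.1326 0.0602] knifedir [ 0.996 -0.093  0.001] z [ 0.001  0.    -1.   ] F [-0.3 -0.2 -1.1] M [0.01 0.   0.01] gw 21.6 60.0 q [-0.71  0.05  0.35  2.16 -0.02  0.93  1.13]
t 13.65 p [0.4184 0.1327 0.0602] knifedir [ 0.996 -0.093  0.001] z [ 0.001  0.    -1.   ] F [ 0.3  0.  -1.4] M [0.   0.   0.01] gw 21.6 60.0 q [-0.71  0.05  0.35  2.16 -0.02  0.93  1.13]
xyz [1.8, -0.2, 22.8] dr [0.001, 0.001, -0.0]
handle end px [232.7 240.4] tip px [312.8 234.9]
[[215 190  10  21 143]
 [276 202   2   3   3]
 [250 205   1   1   1]
 [248 206   1   1   1]
 [233 234  29  11 226]] [[219. 200.]
 [277. 203.]
 [250. 205.]
 [248. 206.]
 [245. 239.]]
```

Request:
send_rows(
  xyz=[
    [1,0,4],
    [2,0,8],
    [2,0,12],
    [2,0,15],
    [2,0,17],
    [2,0,19],
    [2,0,20.5],
    [2,0,21.5],
    [2,0,22.5],
    [2,0,22.5],
  ],
  dr=[
    [0,0,0],
    [0,0,0],
    [0,0,0],
    [0,0,0],
    [0,0,0],
    [0,0,0],
    [0,0,0],
    [0,0,0],
    [0,0,0],
    [0,0,0],
  ],
)

```text
time: 14.48
position: [0.4161, 0.1326, 0.0373]
tool_rot: [-0.146, -3.138, 0.0]
ft_force: [1.0, -0.4, -1.1]
grip_width: 0.249
grip_force: 60.0
```

```bash
python3 - <<'E'
from h import *
for i in range(4): s=st(); get_image("side")
E
```

```text
t 14.48 p [0.4161 0.1326 0.0373] knifedir [ 0.996 -0.093 -0.   ] z [-0. -0. -1.] F [ 1.  -0.4 -1.1] M [ 0.01 -0.03 -0.01] gw 21.7 60.0 q [-0.71  0.08  0.35  2.19 -0.04  0.88  1.14]
t 14.53 p [0.4161 0.1327 0.0374] knifedir [ 0.996 -0.093  0.   ] z [ 0.  0. -1.] F [ 0.4 -0.2 -1.2] M [-0.01 -0.01 -0.01] gw 21.7 60.0 q [-0.71  0.08  0.35  2.19 -0.04  0.88  1.14]
t 14.58 p [0.4162 0.1327 0.0375] knifedir [ 0.996 -0.093  0.   ] z [ 0.  0. -1.] F [-0.2 -0.1 -0.9] M [ 0.   -0.01 -0.06] gw 22.1 60.0 q [-0.71  0.08  0.35  2.19 -0.04  0.88  1.14]
t 14.63 p [0.4162 0.1327 0.0375] knifedir [ 0.996 -0.093  0.   ] z [ 0.  0. -1.] F [-0.3  0.3 -1.1] M [ 0.01 -0.02  0.  ] gw 21.4 60.0 q [-0.71  0.08  0.35  2.19 -0.04  0.88  1.14]
```

Request:
send_rows(
  xyz=[
    [0,0,0.3],
    [0,0,0.6],
    [0,0,0.9],
    [0,0,1.2],
    [0,0,1.4],
    [0,0,1.4],
    [0,0,1.4],
    [0,0,1.4],
    [0,0,1.4],
    [0,0,1.4],
  ],
  dr=[
    [0,0,0],
    [0,0,0],
    [0,0,0],
    [0,0,0],
    [0,0,0],
    [0,0,0],
    [0,0,0],
    [0,0,0],
    [0,0,0],
    [0,0,0],
  ],
)

```text
time: 15.52
position: [0.4161, 0.1327, 0.036]
tool_rot: [0.146, 3.138, 0.0]
ft_force: [0.7, 0.3, -1.7]
grip_width: 0.247
grip_force: 60.0
```

```bash
python3 - <<'E'
from h import *
F=[]
for i in range(6): s=get_state();F.append(np.r_[s["ft_force"],s["torque"]]); get_image("side")
st();print(np.mean(F,0).round(2))
E
```

```text
t 15.82 p [0.4161 0.1327 0.036 ] knifedir [ 0.996 -0.093  0.   ] z [ 0.  0. -1.] F [ 0.3  0.3 -1. ] M [0.02 0.02 0.  ] gw 21.5 60.0 q [-0.71  0.08  0.35  2.19 -0.04  0.88  1.14]
[ 0.09  0.14 -1.38  0.02 -0.02 -0.03]
```

Request:
send_rows(
  xyz=[
    [0,0,0.2],
    [0,0,0.4],
    [0,0,0.6],
    [0,0,0.8],
    [0,0,1],
    [0,0,1],
    [0,0,1],
    [0,0,1],
    [0,0,1],
    [0,0,1],
  ],
  dr=[
    [0,0,0],
    [0,0,0],
    [0,0,0],
    [0,0,0],
    [0,0,0],
    [0,0,0],
    [0,0,0],
    [0,0,0],
    [0,0,0],
    [0,0,0],
  ],
)

```text
time: 16.65
position: [0.4162, 0.1327, 0.0354]
tool_rot: [-0.146, -3.138, -0.0]
ft_force: [-2.0, -0.6, 4.6]
grip_width: 0.25
grip_force: 60.0
```

```bash
python3 - <<'E'
from h import *
F=[]
for i in range(6): s=get_state();F.append(np.r_[s["ft_force"],s["torque"]]); get_image("side")
st();print(np.mean(F,0).round(2))
E
```

```text
t 16.95 p [0.4162 0.1327 0.0354] knifedir [ 0.996 -0.093 -0.   ] z [-0.  0. -1.] F [-1.9 -1.   5.3] M [-0.16  0.5   0.02] gw 21.8 60.0 q [-0.71  0.08  0.35  2.19 -0.04  0.88  1.14]
[-1.39 -0.9   5.36 -0.13  0.49 -0.02]
```

Request:
send_rows(
  xyz=[
    [0,0,-0.3],
    [0,0,-0.4],
    [0,0,-0.4],
    [0,0,-0.4],
    [0,0,-0.4],
    [0,0,-0.4],
    [0,0,-0.4],
    [0,0,-0.4],
    [0,0,-0.4],
    [0,0,-0.4],
  ],
  dr=[
    [0,0,0],
    [0,0,0],
    [0,0,0],
    [0,0,0],
    [0,0,0],
    [0,0,0],
    [0,0,0],
    [0,0,0],
    [0,0,0],
    [0,0,0],
  ],
  grip_force=3,
)

```text
time: 17.78
position: [0.4162, 0.1327, 0.0354]
tool_rot: [0.146, 3.138, 0.0]
ft_force: [1.1, -0.1, 1.9]
grip_width: 0.249
grip_force: 3.0
```

Request:
send_rows(
  xyz=[
    [0,0,0],
    [0,0,0],
    [0,0,0],
    [0,0,0],
    [0,0,0],
    [0,0,0],
    [0,0,0],
    [0,0,0],
    [0,0,0],
    [0,0,0],
  ],
  dr=[
    [0,0,0],
    [0,0,0],
    [0,0,0],
    [0,0,0],
    [0,0,0],
    [0,0,0],
    [0,0,0],
    [0,0,0],
    [0,0,0],
    [0,0,0],
  ],
  jaw=45,
)

```text
time: 18.62
position: [0.4161, 0.1327, 0.0354]
tool_rot: [0.146, 3.138, 0.0]
ft_force: [0.3, -0.6, 0.8]
grip_width: 0.52
grip_force: 0.0
```

Request:
send_rows(
  xyz=[
    [0,0,-2],
    [0,0,-6],
    [0,0,-12],
    [0,0,-20],
    [0,0,-30],
    [0,0,-45],
    [0,0,-65],
    [0,0,-85],
    [0,0,-100],
    [0,0,-100],
  ],
  dr=[
    [0,0,0],
    [0,0,0],
    [0,0,0],
    [0,0,0],
    [0,0,0],
    [0,0,0],
    [0,0,0],
    [0,0,0],
    [0,0,0],
    [0,0,0],
  ],
)

```text
time: 19.45
position: [0.4185, 0.1336, 0.1395]
tool_rot: [0.146, 3.132, 0.006]
ft_force: [0.3, 1.0, 0.6]
grip_width: 0.512
grip_force: 0.0
```

```bash
python3 - <<'E'
from h import *
s=st(); W=get_image("wrist"); s=get_state(); P=pose("wrist",s); im=get_image("side"); cv2.imwrite("pics/end_side.png",im[:,:,::-1])
hs=cv2.cvtColor(W,cv2.COLOR_RGB2HSV);m=cv2.inRange(hs,(2,110,60),(18,255,255));n,l,q,c=cv2.connectedComponentsWithStats(m);i=1+q[1:,4].argmax();v,u=np.nonzero(l==i);r=cv2.minAreaRect(np.c_[u,v].astype(np.float32))
B=np.array([on_plane(P,p,.038)[:2] for p in cv2.boxPoints(r)]);print(r,B.round(3).tolist(),B.mean(0).round(4))
S=pose("side")
m=cv2.inRange(cv2.cvtColor(im,cv2.COLOR_RGB2HSV),(2,110,50),(18,255,255));m[:,:215]=0;m[:215]=0;m[300:]=0;m[:,320:]=0
n,l,q,c=cv2.connectedComponentsWithStats(m);i=1+q[1:,4].argmax();print("side handle",q[i],c[i].round(1),"pred centre",proj(S,np.array([.4162,.1327,.029])+np.array([-.0319,.003,0])).round(1))
# lid: orange-ish pixels bounding in side
m=cv2.inRange(cv2.cvtColor(im,cv2.COLOR_RGB2HSV),(8,60,80),(25,255,255));m[:,390:395]=m[:,390:395];k=np.zeros_like(m);k[185:290,395:435]=m[185:290,395:435];v,u=np.nonzero(k);print("lid px",u.min(),u.max(),v.min(),v.max(),len(u))
# plate fit again
E
```

```text
t 19.45 p [0.4185 0.1336 0.1395] knifedir [ 0.996 -0.093  0.006] z [ 0.006  0.004 -1.   ] F [0.3 1.  0.6] M [-0.02 -0.01 -0.02] gw 44.5 0.0 q [-0.72 -0.07  0.34  2.09  0.02  1.11  1.09]
((320.5, 190.0), (142.0, 37.0), 90.0) [[0.337, 0.128], [0.339, 0.149], [0.426, 0.142], [0.424, 0.118]] [0.3817 0.1342]
side handle [233 241  37  13 347] [250.8 246.9] pred centre [251.8 246.7]
lid px 399 434 185 277 1354
```

```bash
python3 - <<'E'
from h import *
e=cv2.imread("pics/end_side.png")[155:275,270:430];a=cv2.resize(cv2.imread("pics/a4.png"),(160,120),interpolation=cv2.INTER_AREA)
d=np.abs(e.astype(int)-a).max(2)[70:120,145:160];print("lid diff",d.mean(),np.percentile(d,95))
S=pose("side");print("plate edges moved?",end=" ")
e=cv2.imread("pics/end_side.png").astype(int);o=cv2.imread("pics/side0.png").astype(int)
print(np.abs(e-o).max(2)[255:275,238:305].mean())
print("lid upright still:", end=" ");print(close_job())
E
```

```text
lid diff 15.954666666666666 46.0
plate edges moved? 24.067164179104477
lid upright still: the job is handed in; nothing more can be done
None
```

I levered the lid open to about upright using only the knife, laid the knife flat across the middle of the plate (within about 4 mm of centre by measurement), and handed the job in at about 19.5 s. At the end I checked the lid and plate only by comparing images: the lid looked unchanged, and I couldn't confirm the plate hadn't shifted.

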